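# Find the splitter's loose bolt and hold its cover open

## Task

First put the thickness gauge from its wooden stand fully home, blade down, in the gauge gap of the leather splitter, and let go of it. Then tap the bolts from above to find the loose one, which sinks when tapped and stays down, and lift the cover behind that bolt by about 45 degrees, leaving the other covers shut and the jar, hammer and awl alone. Finish while holding that cover open: it falls shut if let go.

Things in the scene. Friction and masses are not known exactly. Their poses are not given: they have to be found in the camera images.
- machine: fixed grey leather splitter; origin at table level; x away from the robot at yaw 0, y left. mm: base x -70..145, y -155..245; bolt rail x -61..-5, top z 45, bolts at x -33, y 90, 0, -90; behind each bolt a hinged aluminium cover x 5..83, 86 wide; behind these a roller x 100..136, top z 64, between cheeks y +-145, 72 high; at y 200 a steel gauge block, 70 x 60, 60 high, with the gap.
- gap (a point): centre of the mouth of the gauge gap, on top of the steel block (70 x 60 mm, top at z 60 mm). The gap is a vertical slot 6 mm wide along machine x and 27 mm long along machine y, edges chamfered 2 mm, 52 mm deep.
- stand: fixed wooden stand, 90 x 70 x 45 mm high, origin at its underside, with a slot 6 (x) by 27 mm (y) in the middle of its top, in which the gauge stands upright at the start.
- gauge: thickness gauge, 90 g: steel blade 3 mm thick (own x), 24 wide (own y), 35 long, pointing down, below a brass handle 14 thick (x), 32 wide (y), 45 tall. Origin: centre of the blade tip, z up; shoulder (handle underside) at z 35 mm, handle top at z 80. It stands in the stand with its shoulder on the top; fully home in the gap the shoulder rests on the block.
- jar: bystander: amber glass jar with black cap, diameter 68 mm, 100 mm high; origin at its underside.
- hammer: bystander: hammer lying on the table left of the machine, handle along its own -x.
- awl: bystander: awl with handle, lying on the table to the right of the stand, along its own x.
- bolt_1 (a joint): how far the left (+y) bolt has been pushed down: 0 as it stands at the start, 7 mm at most. A tight bolt yields less than 2 mm; the loose one (any of the three, all look alike) sinks by about 7 mm when pushed with more than 3 N (tap with about 8 N) and stays down.
- bolt_1_top (a point): centre of the top of the left (+y) bolt's head (hexagon 22 mm across corners, top 18 mm above the rail at the start); moves with the bolt.
- cover_1 (a joint): angle of the left (+y) cover, behind bolt 1: 0 shut (level), grows as its front edge (towards the robot) rises, to 1.3 rad at most; light (120 g), turns freely and falls shut if let go.
- cover_1_handle (a point): centre of the left (+y) cover's T-handle: a dark round bar, diameter 16 mm, 24 mm long along machine y, 26 mm above the plate's upper side on a 10 mm post. Moves with the cover; can be pinched on its two ends from above, the bar then pivots between the fingers.
- cover_1_hinge (a point): point on the left (+y) cover's hinge axis (along machine y), at its far edge; the handle centre lies 58 mm nearer the robot and 30 mm higher when shut.
- bolt_2 (a joint): how far the middle bolt has been pushed down: 0 as it stands at the start, 7 mm at most. A tight bolt yields less than 2 mm; the loose one (any of the three, all look alike) sinks by about 7 mm when pushed with more than 3 N (tap with about 8 N) and stays down.
- bolt_2_top (a point): centre of the top of the middle bolt's head (hexagon 22 mm across corners, top 18 mm above the rail at the start); moves with the bolt.
- cover_2 (a joint): angle of the middle cover, behind bolt 2: 0 shut (level), grows as its front edge (towards the robot) rises, to 1.3 rad at most; light (120 g), turns freely and falls shut if let go.
- cover_2_handle (a point): centre of the middle cover's T-handle: a dark round bar, diameter 16 mm, 24 mm long along machine y, 26 mm above the plate's upper side on a 10 mm post. Moves with the cover; can be pinched on its two ends from above, the bar then pivots between the fingers.
- cover_2_hinge (a point): point on the middle cover's hinge axis (along machine y), at its far edge; the handle centre lies 58 mm nearer the robot and 30 mm higher when shut.
- bolt_3 (a joint): how far the right (-y) bolt has been pushed down: 0 as it stands at the start, 7 mm at most. A tight bolt yields less than 2 mm; the loose one (any of the three, all look alike) sinks by about 7 mm when pushed with more than 3 N (tap with about 8 N) and stays down.
- bolt_3_top (a point): centre of the top of the right (-y) bolt's head (hexagon 22 mm across corners, top 18 mm above the rail at the start); moves with the bolt.
- cover_3 (a joint): angle of the right (-y) cover, behind bolt 3: 0 shut (level), grows as its front edge (towards the robot) rises, to 1.3 rad at most; light (120 g), turns freely and falls shut if let go.
- cover_3_handle (a point): centre of the right (-y) cover's T-handle: a dark round bar, diameter 16 mm, 24 mm long along machine y, 26 mm above the plate's upper side on a 10 mm post. Moves with the cover; can be pinched on its two ends from above, the bar then pivots between the fingers.
- cover_3_hinge (a point): point on the right (-y) cover's hinge axis (along machine y), at its far edge; the handle centre lies 58 mm nearer the robot and 30 mm higher when shut.
Mind the look-alikes: they are no part of the job. Leave any green look-alike of the gauge alone.

How it is judged:
On the way, in this order (a step that is already met when the one before it is completed fails the run):
1. the gauge blade is fully home in the gap and let go (z of gauge in the frame of gap below -0.032 m and horizontal distance between gauge and gap below 0.007 m and angle between the z axis of gauge and the z axis of gap, either way round below 0.12 rad and contact force between the fingers and gauge below 0.1 N), for 0.2 s.
2. the loose bolt has been tapped down (value of joint any of bolt_1, bolt_2, bolt_3 above 0.004 m), for 0.1 s.
At the end, for the whole second after the job is handed in: The gauge's shoulder is within 3 mm of the block's top at the gap, upright; the tapped loose bolt is down by more than 4 mm; the cover behind it is held up by the fingers at more than 0.55 rad; the other two covers are shut (below 0.1 rad) (z of gauge in the frame of gap below -0.032 m and horizontal distance between gauge and gap below 0.007 m and angle between the z axis of gauge and the z axis of gap, either way round below 0.12 rad and ((value of joint bolt_1 above 0.004 m and value of joint cover_1 above 0.55 rad and contact force between the fingers and cover_1 above 0.3 N and value of joint each of cover_2, cover_3 below 0.1 rad) or (value of joint bolt_2 above 0.004 m and value of joint cover_2 above 0.55 rad and contact force between the fingers and cover_2 above 0.3 N and value of joint each of cover_1, cover_3 below 0.1 rad) or (value of joint bolt_3 above 0.004 m and value of joint cover_3 above 0.55 rad and contact force between the fingers and cover_3 above 0.3 N and value of joint each of cover_1, cover_2 below 0.1 rad))); the arm keeps its last pose, push and grip.
It fails at once if a cover is lifted whose bolt has not been found loose ((value of joint cover_1 above 0.3 rad and value of joint bolt_1 below 0.004 m) or (value of joint cover_2 above 0.3 rad and value of joint bolt_2 below 0.004 m) or (value of joint cover_3 above 0.3 rad and value of joint bolt_3 below 0.004 m)).
It fails at once if a bystander is shoved by more than 40 mm (distance of any of jar, hammer, awl from where it was at the start of the episode above 0.04 m).
It also fails if it takes over 59 s, if anything falls off the work surface, if the arm or the gripper's body presses on something with over 40 N, if the wrist force passes 120 N, or if a joint passes its speed limit or range.

## Robot

A 7-joint arm with a two-finger parallel gripper is mounted at the origin on the work surface. World frame = base frame: x ahead of the robot, y to its left, z up, the work surface at z = 0. Lengths are in m, angles in rad, forces in N, time in s.
With the tool pointing down it reaches from about 0.425 to 0.875 m from the base axis. Payload 8.4 kg.
Tool frame: the origin (TCP) lies midway between the tips of the shut fingers; the grasp point (between the pads) lies 19 mm behind it; z points along the fingers, y is the direction in which the jaws open and shut (so a half turn about z gives the same grasp; the last joint's range is limited). The gripper opens to 85 mm and grips with 20 to 120 N. Pads are 22 mm wide; open, the fingers measure 114 mm over their backs; the gripper's body (76 mm by 85 mm) begins 54 mm behind the grasp point. The pads swing forward as they close: fully open they stand 13 mm farther back than shut.
Start: joints at [-1.287, 0.333, 0.04, 1.465, -0.013, 1.343, -0.059], TCP at [0.243, 0.603, 0.198] pointing down, gripper open.
Joint ranges: [-2.58, 2.58], [-0.38, 2.09], [-1.3, 1.39], [0.25, 2.4], [-1.5, 4.64], [0.08, 2.09], [-2.65, 2.65]. Speed limits (rad/s): [2.22, 2.22, 2.79, 2.79, 3.14, 3.14, 3.14].

## Interface

Orientations are given as a unit quaternion [w, x, y, z].
In Python, from station import ctrl gives the robot as it stands. The module is installed in compiled form; this text tells all that it offers. Calls block until the motion is done:
- ctrl.move_pose(position, orientation): joint-space move of the TCP to a pose.
- ctrl.servo_line(position, rot=None, vel=0.15, contact_N=None): straight line of the TCP; rot=None keeps the orientation; vel is the mean speed in m/s. With contact_N (N) it stops when the force on the tool has changed by that much, and returns True; else False.
- ctrl.goto_joints(angles): joint-space move.
- ctrl.grip(opening): opening from 0.0 (shut) to 1.0 (fully open); the grip force is fixed at half the most; returns when the fingers have stopped.
- ctrl.dwell(seconds).
- ctrl.ik(position, orientation): joint angles nearest the present ones, or None.
- ctrl.state(): the state.
- ctrl.snapshot(name): name is "scene" or "top" or "wrist"; returns the picture (400x640x3 uint8, red, green, blue); there is no depth.
- ctrl.camera_info(name): a dict with "intrinsics" (3x3 intrinsics, pixels), "distortion" ([k1, k2, p1, p2, k3] as OpenCV has them; the pictures are not rectified), "rvec" (rotation vector, rad) and "tvec" (3), from world to camera coordinates, as OpenCV has them. Camera axes: x right, y down, z forward; pixel columns grow to the right and rows downward; lengths in m; the calibration is good to about 2 mm. A picture is of the moment at which its call begins: read the wrist's pose just before it. camera_info takes no time and is no camera call; for the wrist camera it gives the pose at the moment of the call.
A pose or a line that the arm cannot do raises ctrl.PlanningError and nothing moves.
- ctrl.job_done(): hands the job in, once; it reports no verdict.
The state is a dict: "time": time; "qpos": joint angles; "joint_velocities": joint speeds; "effort": joint torques, N m; "ee_pos": TCP position; "eef_rot": TCP orientation; "wrist_force": force on the tool from outside, world axes, zero at the start; "ft_torque": the same for the moment, N m; "grip_width": opening from 0.0 (shut) to 1.0 (fully open).
Only numpy, scipy, OpenCV 4.12 (cv2) and the standard library are available. Lean on these libraries where they do the work, as an engineer would, in place of code of your own. Each camera call takes 0.05 s, during which the arm holds its last target. There are 200 camera calls.

## Working session

There is one attempt and no reset: what is moved stays moved. The work goes in short steps, each a Python script; the robot and the scene stay as the last script left them, time stands still between calls to the robot, and variables do not carry over. Pictures are saved under pics/ and viewed, about 8 in all and at most 12, crops included, and the job is handed in when it is done.

```bash
mkdir -p pics
cat > h.py <<'E'
import numpy as np, cv2
from station import ctrl
def cam(n):
    c=ctrl.camera_info(n); return [np.array(c[k],float) for k in("intrinsics","distortion","rvec","tvec")]
def snap(n,f,crop=None,s=1):
    c=cam(n); im=ctrl.snapshot(n)[...,::-1].copy(); cv2.imwrite(f"pics/{f}_raw.png",im)
    np.savez(f"pics/{f}.npz",K=c[0],D=c[1],r=c[2],t=c[3])
    return im
def load(f):
    z=np.load(f"pics/{f}.npz"); return [z[k] for k in"KDrt"]
def ray(c,uv):
    K,D,r,t=c; R=cv2.Rodrigues(r)[0]
    p=cv2.undistortPoints(np.array(uv,float).reshape(-1,1,2),K,D).reshape(-1,2)
    d=np.c_[p,np.ones(len(p))]@R; o=-R.T@t.ravel(); return o,d
def at_z(c,uv,z):
    o,d=ray(c,uv); return o+d*((np.broadcast_to(z,len(d))-o[2])/d[:,2])[:,None]
def proj(c,P):
    return cv2.projectPoints(np.array(P,float).reshape(-1,1,3),c[2],c[3],c[0],c[1])[0].reshape(-1,2)
E
python3 - <<'E'
from h import *
for n in("scene","top","wrist"):
    im=snap(n,n+"0"); c=cam(n); print(n,c[0].round(1).tolist(),ray(c,[[320,200]]))
cv2.imwrite("pics/top0_v.png",cv2.resize(cv2.imread("pics/top0_raw.png"),(800,500)))
print(ctrl.state())
E
```

```text
scene [[483.3, 0.0, 325.9], [0.0, 483.3, 199.9], [0.0, 0.0, 1.0]] (array([ 1.52012263, -0.21339763,  1.12663295]), array([[-0.68869943,  0.13509723, -0.71245439]]))
top [[390.8, 0.0, 320.6], [0.0, 390.8, 199.5], [0.0, 0.0, 1.0]] (array([ 0.27204263, -0.02492111,  1.3202188 ]), array([[ 0.20197654,  0.02236313, -0.97913738]]))
wrist [[317.0, 0.0, 317.4], [0.0, 317.0, 200.7], [0.0, 0.0, 1.0]] (array([0.17885408, 0.62937178, 0.37324874]), array([[ 0.25776175, -0.09746736, -0.96131779]]))
{'time': 0.15, 'qpos': array([-1.28721985,  0.33376695,  0.03986985,  1.46607827, -0.01342384,
        1.3433069 , -0.05847825]), 'joint_velocities': array([ 0.00097219, -0.0031343 ,  0.00102643, -0.00135333, -0.00162028,
       -0.00113586, -0.00047888]), 'effort': array([ 2.48462398e-03, -6.59047008e+01,  1.36740614e+00, -4.05867863e+01,
        1.69449410e-02,  9.76173033e-03, -1.01617002e-05]), 'ee_pos': array([0.24263307, 0.60257748, 0.19760873]), 'eef_rot': array([-9.34351976e-05,  1.90219284e-01,  9.81741415e-01, -6.40066420e-04]), 'wrist_force': array([ 0.35646653, -0.08076817,  0.7297834 ]), 'ft_torque': array([ 0.03552097, -0.01310213,  0.0227632 ]), 'grip_width': 1.000668318813397}
```

View pics/top0_raw.png

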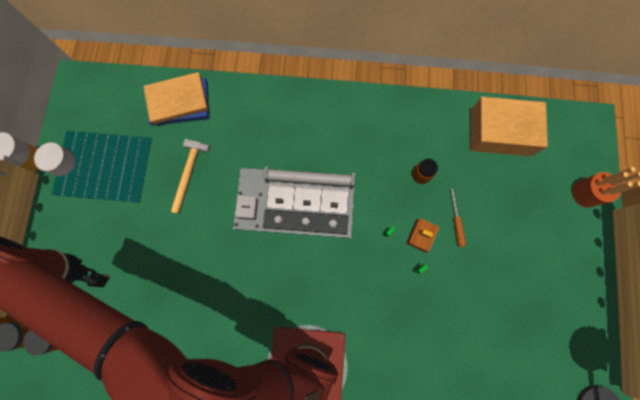

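View pics/scene0_raw.png

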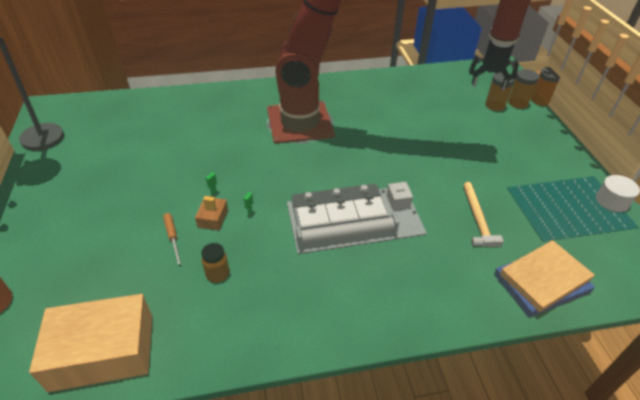

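The top view shows the machine at (295,203), with the block at (245,208) and bolts at (278/306/333, 222). The wooden stand with the brass gauge is at (425,234), the jar at (425,171), the awl at (458,220) and the hammer at (188,175). There are three gauge candidates: green at (390,232), green at (422,268) and brass in the stand at (427,233). The brass one fits, and I'll confirm it in an enlarged crop.

Run:
```python
from h import *
c=load("top0"); im=cv2.imread("pics/top0_raw.png")
a=cv2.resize(im[160:245,228:360],None,fx=6,fy=6,interpolation=cv2.INTER_CUBIC)
b=cv2.resize(im[212:257,400:445],None,fx=8,fy=8,interpolation=cv2.INTER_CUBIC)
cv2.imwrite("pics/v3.png",a)
s=load("scene0")
print(at_z(c,[[427,234],[425,236]],[.09,.045]).round(3), at_z(s,[[210,200],[211,207]],[.09,.045]).round(3))
B=at_z(c,[[278,219],[306,221],[333,223],[245,205]],[.063]*3+[.06]);print(B.round(3))
w=cam("wrist");print("cam in tool", ray(w,[[317,200]])[0]-ctrl.state()["ee_pos"])
```

```text
[[ 0.446 -0.344  0.09 ]
 [ 0.445 -0.349  0.045]] [[ 0.461 -0.34   0.09 ]
 [ 0.447 -0.344  0.045]]
[[ 0.456  0.134  0.063]
 [ 0.458  0.043  0.063]
 [ 0.459 -0.045  0.063]
 [ 0.494  0.248  0.06 ]]
cam in tool [-0.06377899  0.0267943   0.17564001]
```

View pics/v3.png

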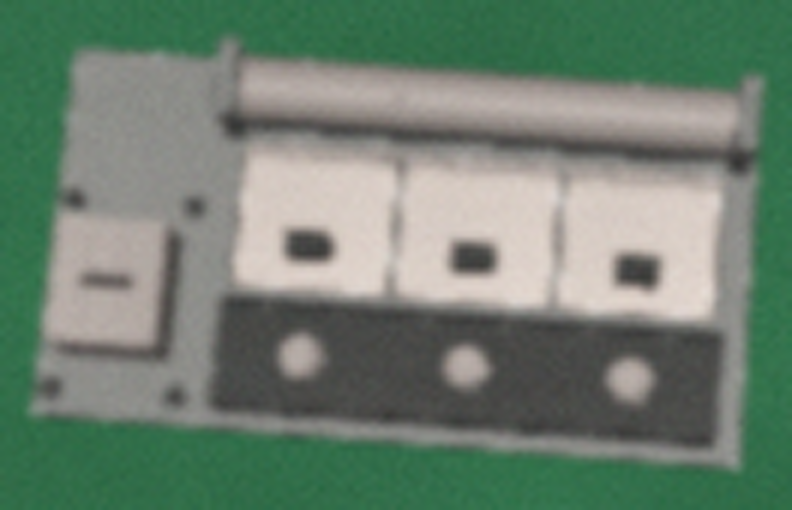

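Gap slot is at crop (107,280) and the bolts are at (299,356), (465,367) and (631,381). Next I'll get closer wrist views of the machine and the stand on the way.

```bash
cat >> h.py <<'E'
def q(a): return np.array([0,np.cos(a/2),np.sin(a/2),0])
E
python3 - <<'E'
from h import *
for a in(90,-90):
  for p in([.48,.15,.25],[.447,-.345,.25],[.49,.24,.1],[.447,-.345,.055]):
    j=ctrl.ik(p,q(np.radians(a))); print(a,p,None if j is None else j.round(2))
a=np.pi/2
try:
    ctrl.move_pose([.48,.15,.25],q(a)); 
except ctrl.PlanningError as e:
    a=-a; ctrl.move_pose([.48,.15,.25],q(a))
im=snap("wrist","mach")
ctrl.move_pose([.447,-.345,.25],q(a)); im2=snap("wrist","stand")
print(a,ctrl.state()["time"])
cv2.imwrite("pics/v4.png",np.hstack([im2[100:340,200:440],im[80:320,150:490]])[:, :])
cv2.imwrite("pics/v4.png",cv2.resize(im,(800,500))); cv2.imwrite("pics/v5.png",cv2.resize(im2[60:360,120:520],None,fx=2,fy=2,interpolation=cv2.INTER_CUBIC))
E
```

```text
90 [0.48, 0.15, 0.25] [-0.92 -0.01  0.53  1.76  0.01  1.4  -0.39]
90 [0.447, -0.345, 0.25] [-0.29  0.19  1.01  1.64 -0.16  1.41  0.74]
90 [0.49, 0.24, 0.1] [-0.94  0.21  0.46  1.86 -0.1   1.1  -0.45]
90 [0.447, -0.345, 0.055] [-0.24  0.44  1.02  1.88 -0.43  1.06  0.95]
-90 [0.48, 0.15, 0.25] None
-90 [0.447, -0.345, 0.25] [-0.44  0.26  1.23  1.64 -0.25  1.42 -2.33]
-90 [0.49, 0.24, 0.1] [-0.64  0.2   0.12  1.85 -0.03  1.1   2.63]
-90 [0.447, -0.345, 0.055] [-0.36  0.57  1.22  1.88 -0.6   1.12 -2.05]
1.5707963267948966 3.9167
```

View pics/v4.png

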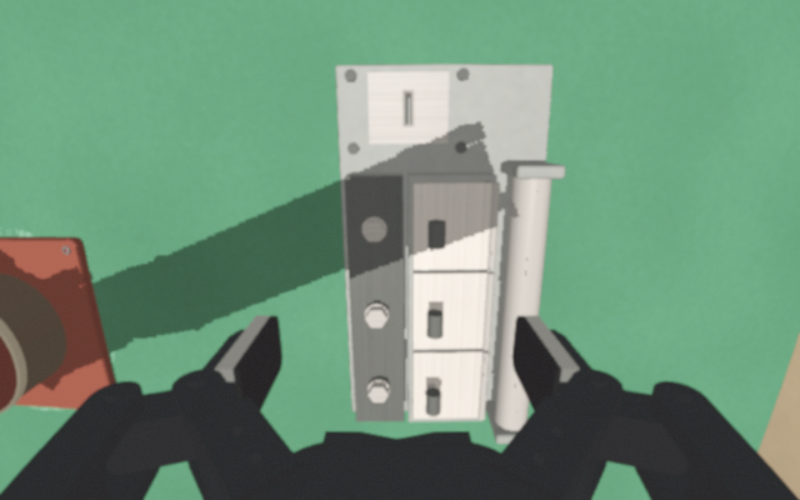

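View pics/v5.png

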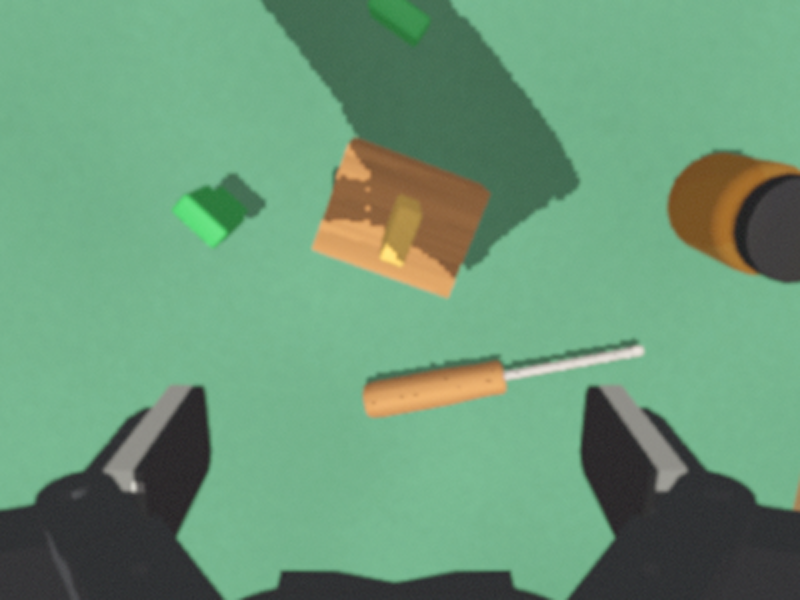

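The wrist picture of the machine shows the slot at view (408,108), block corners around (368,70)–(449,144) and bolts at (374,228), (376,313) and (378,388). The stand picture shows the brass gauge upright at crop (400,230) in the wooden stand, which confirms it. The two green look-alikes at (208,212) and (400,15) stand apart.

Run:
```python
from h import *
m=load("mach"); s=load("stand"); t=load("top0")
V=lambda *p: np.array(p,float)/1.25
blk=at_z(m,V((368,70),(450,72),(449,144),(367,142)),.06); print("block",blk.round(4).tolist(),np.linalg.norm(blk-np.roll(blk,-1,0),axis=1).round(4),blk.mean(0).round(4))
gap=at_z(m,V((408,108),(408,92),(409,125)),.06); print("gap",gap.round(4))
bol=at_z(m,V((374,229),(376,312),(378,387)),.063); print("bolts",bol.round(4), np.linalg.norm(np.diff(bol,axis=0),axis=1))
T=lambda *p: np.array(p,float)/6+[227.6,159.6]
print("top gap",at_z(t,T((107,280)),.06).round(4),"bolts",at_z(t,T((299,356),(465,367),(631,381)),.063).round(4))
C=lambda *p: np.array(p,float)/2+[119.75,59.75]
st=at_z(s,C((355,138),(490,190),(448,298),(313,250)),.045); print("stand",st.round(4).tolist(),np.linalg.norm(st-np.roll(st,-1,0),axis=1).round(4),st.mean(0).round(4))
e=st[1]-st[0]+st[2]-st[3]; print("yaw edge",np.degrees(np.arctan2(e[1],e[0])), np.degrees(np.arctan2(*(st[0]-st[3]+st[1]-st[2])[[1,0]])))
im=cv2.imread("pics/stand_raw.png")[:]; hsv=cv2.cvtColor(im,cv2.COLOR_BGR2HSV)
# predicted gauge box outline
c=st.mean(0)[:2]; psi=np.arctan2(e[1],e[0]); R=np.array([[np.cos(psi),-np.sin(psi)],[np.sin(psi),np.cos(psi)]])
o=[]
for z in(.045,.09):
  p=np.array([[7,16],[7,-16],[-7,-16],[-7,16]])/1000@R.T+c; o.append(proj(s,np.c_[p,np.full(4,z)]))
for k in o: print(((k-[119.75,59.75])*2).round(0).tolist())
big=cv2.resize(im[130:220,260:380],None,fx=6,fy=6,interpolation=cv2.INTER_CUBIC)
for k,col in zip(o,((255,0,0),(255,255,0))): cv2.polylines(big,[((k-[260,130]+.5)*6).astype(np.int32)],True,col,1)
cv2.imwrite("pics/v6.png",big)
```

```text
block [[0.4558, 0.2777, 0.06], [0.5263, 0.2764, 0.06], [0.5275, 0.2159, 0.06], [0.4541, 0.2174, 0.06]] [0.0705 0.0605 0.0734 0.0604] [0.4909 0.2469 0.06  ]
gap [[0.4905 0.2465 0.06  ]
 [0.4903 0.2598 0.06  ]
 [0.4915 0.2321 0.06  ]]
bolts [[ 0.4596  0.1383  0.063 ]
 [ 0.4605  0.0533  0.063 ]
 [ 0.4614 -0.0344  0.063 ]] [0.08497727 0.08773765]
top gap [[0.4895 0.2462 0.06  ]] bolts [[ 0.4565  0.1362  0.063 ]
 [ 0.4585  0.0459  0.063 ]
 [ 0.4588 -0.0443  0.063 ]]
stand [[0.4252, -0.2954, 0.045], [0.5059, -0.3258, 0.045], [0.4823, -0.394, 0.045], [0.3983, -0.3631, 0.045]] [0.0862 0.0721 0.0895 0.0729] [ 0.4529 -0.3446  0.045 ]
yaw edge -20.418659073736656 69.58869525884428
[[422.0, 200.0], [403.0, 248.0], [382.0, 241.0], [400.0, 192.0]]
[[425.0, 213.0], [404.0, 267.0], [380.0, 258.0], [401.0, 204.0]]
```

View pics/v6.png

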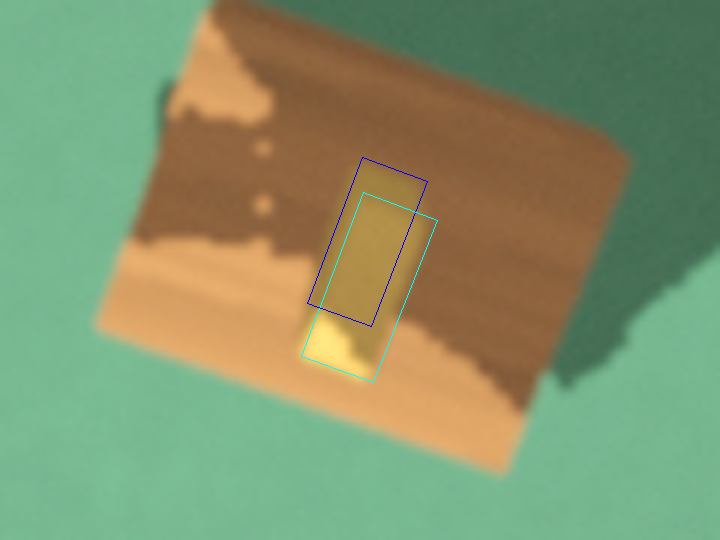

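The predicted gauge outline fits to about 2 mm, and the sizes match (86–90 × 72 mm for the stand, 70–73 × 60 for the block, bolt spacing about 90). Grasping now.

Run:
```python
from h import *
a=np.radians(69.6); g=[.4515,-.345]
ctrl.move_pose([*g,.16],q(a)); ctrl.grip(.6)
ctrl.servo_line([*g,.056],vel=.12,contact_N=8)
print(ctrl.state()["ee_pos"]); ctrl.grip(0); print(ctrl.state()["grip_width"])
p=ctrl.state()["ee_pos"]
ctrl.servo_line([p[0],p[1],.17],vel=.15); s=ctrl.state(); print(s["grip_width"],s["wrist_force"])
ctrl.move_pose([.490,.2463,.20],q(np.radians(90.5)))
print(ctrl.state()["ee_pos"]); im=snap("wrist","held"); print(ctrl.state()["time"])
cv2.imwrite("pics/v7.png",cv2.resize(im[80:380,170:470],None,fx=2,fy=2,interpolation=cv2.INTER_CUBIC))
```

```text
[ 0.45180169 -0.34543343  0.05664872]
0.10380837391101505
0.10367341659623579 [-0.39330982  0.25080113 -1.90495918]
[0.49055572 0.24493485 0.1998669 ]
9.4083
```

View pics/v7.png

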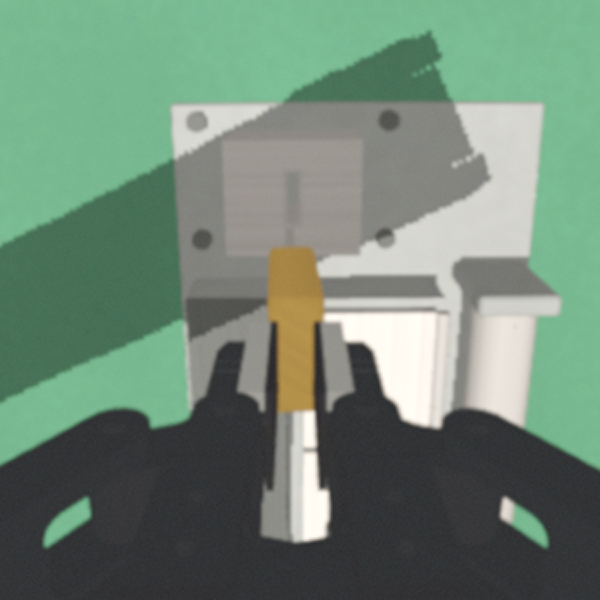

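The gauge is held upright between the pads: brass handle from (268,248) to (325,410), slot at (292,172–225). I'll check its offset along tool x by projection.

Run:
```python
from h import *
c=load("held"); V=lambda uv:((uv-[169.75,79.75])*2).round(0).tolist()
th=np.radians(.5);R=np.array([[np.cos(th),-np.sin(th)],[np.sin(th),np.cos(th)]]); T=np.array([.49056,.24493])
zs=.19987-.0116
for n,x,y,z in(("top",7,16,.045),("shoulder",7,16,0),("blade root",1.5,12,0),("tip",1.5,12,-.035)):
    p=np.array([[x,y],[-x,y],[-x,-y],[x,-y]])/1000@R.T+T
    print(n,V(proj(c,np.c_[p,np.full(4,zs+z)])))
C=lambda *p:np.array(p,float)/2+[169.75,79.75]
print(at_z(c,C((292,172),(292,225),(292,198)),.06).round(4))
print(at_z(c,C((222,140),(362,139),(362,253),(224,255)),.06).mean(0).round(4))
s=ctrl.state();print(s["ee_pos"],s["eef_rot"])
im=cv2.imread("pics/held_raw.png");print(im[150:215,314:318].mean(1).astype(int).tolist())
```

```text
top [[318.0, 296.0], [260.0, 296.0], [262.0, 413.0], [317.0, 413.0]]
shoulder [[313.0, 243.0], [268.0, 243.0], [269.0, 339.0], [313.0, 338.0]]
blade root [[295.0, 256.0], [286.0, 256.0], [286.0, 327.0], [296.0, 327.0]]
tip [[296.0, 227.0], [287.0, 227.0], [288.0, 289.0], [296.0, 289.0]]
[[0.4901 0.2606 0.06  ]
 [0.4902 0.2331 0.06  ]
 [0.4902 0.2472 0.06  ]]
[0.4904 0.2472 0.06  ]
[0.49051016 0.24501695 0.19985334] [ 1.20242779e-04  7.04768009e-01  7.09437803e-01 -2.05612970e-04]
[[142, 147, 152], [147, 152, 157], [146, 152, 156], [145, 151, 156], [145, 151, 155], [145, 152, 156], [146, 152, 157], [147, 153, 158], [145, 152, 156], [144, 151, 155], [145, 152, 156], [145, 151, 156], [146, 151, 157], [146, 151, 157], [143, 148, 154], [138, 144, 148], [134, 139, 141], [131, 135, 136], [130, 134, 135], [128, 134, 134], [129, 134, 134], [130, 134, 135], [129, 134, 134], [129, 134, 134], [129, 134, 134], [129, 134, 135], [130, 134, 134], [129, 134, 134], [129, 134, 133], [129, 134, 133], [130, 134, 134], [129, 134, 136], [128, 134, 137], [129, 134, 138], [129, 134, 138], [128, 133, 138], [128, 133, 138], [128, 134, 138], [128, 134, 138], [128, 134, 138], [129, 135, 139], [132, 138, 142], [136, 142, 146], [136, 142, 147], [135, 141, 147], [133, 140, 144], [133, 140, 144], [133, 139, 143], [131, 138, 141], [132, 138, 142], [132, 138, 141], [131, 137, 141], [124, 136, 145], [102, 134, 155], [80, 133, 162], [68, 133, 165], [67, 133, 165], [67, 133, 165], [66, 131, 164], [67, 132, 164], [66, 133, 164], [66, 133, 165], [66, 132, 165], [67, 132, 165], [68, 133, 165]]
```

Projection agrees to about 1 mm, so no offset to correct. The gap refines to (0.4903, 0.247). Inserting with a contact guard and a small search.

Run:
```python
from h import *
o=q(np.radians(90.5)); G=np.array([.4903,.247]); off=np.zeros(2)
def go(xy,z,vel,cn=None):
    r=ctrl.servo_line([*xy,z],o,vel=vel,contact_N=cn); return r
go(G,.118,.1); e=ctrl.state()["ee_pos"]; off=G-e[:2]; print(e,off)
for d in [(0,0),(0,.002),(0,-.002),(.002,0),(-.002,0),(.002,.002),(-.002,-.002)]:
    t=G+off*.9+np.array(d); go(t,.112,.06); go(t,.0705,.05,7)
    s=ctrl.state(); print(d,s["ee_pos"],s["wrist_force"].round(1),s["time"])
    if s["ee_pos"][2]<.0745: break
im=snap("wrist","ins"); cv2.imwrite("pics/v8.png",cv2.resize(im[80:380,170:470],None,fx=2,fy=2,interpolation=cv2.INTER_CUBIC))
```

```text
[0.49074706 0.2471334  0.1185922 ] [-0.00044706 -0.0001334 ]
(0, 0) [0.48954571 0.24665724 0.07147441] [-0.9 -1.   6. ] 11.4
```

Run:
```python
from h import *
o=q(np.radians(90.5))
ctrl.grip(.4); p=ctrl.state()["ee_pos"]; ctrl.servo_line([p[0],p[1],.17],o,vel=.15)
im=snap("wrist","rel"); cv2.imwrite("pics/v8.png",cv2.resize(im[80:380,170:470],None,fx=2,fy=2,interpolation=cv2.INTER_CUBIC))
print(ctrl.state()["time"])
```

```text
12.675
```

View pics/v8.png

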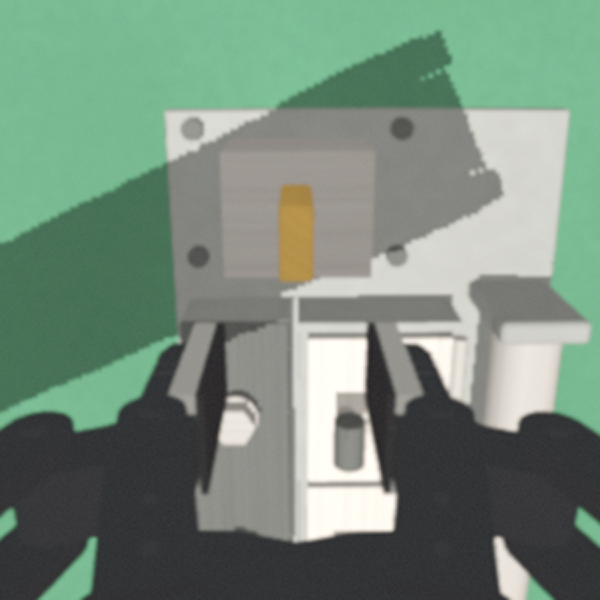

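The gauge sits upright with its shoulder on the block (brass at (296,232)), free of the fingers. Now tapping the bolts.

Run:
```python
from h import *
o=q(np.radians(90.5))
ctrl.dwell(.2)
ctrl.grip(0)
loose=None
for i,b in enumerate([(.457,.1363),(.458,.0463),(.459,-.0437)]):
    ctrl.move_pose([*b,.10 if i else .13],o); ctrl.servo_line([*b,.072],o,vel=.1)
    r=ctrl.servo_line([*b,.050],o,vel=.035,contact_N=8); s=ctrl.state(); print(i+1,r,s["ee_pos"].round(4),s["wrist_force"].round(1),s["time"])
    ctrl.servo_line([*b,.10],o,vel=.15)
    if s["ee_pos"][2]<.0585: loose=i+1; break
print("loose",loose)
im=snap("wrist","tap"); cv2.imwrite("pics/v9.png",cv2.resize(im,(800,500)))
```

```text
1 False [0.4571 0.1362 0.05  ] [-0.2 -0.4  0.7] 15.3667
loose 1
```

The tap reached z = 0.050 with no force, which suggests a miss rather than a loose bolt. Checking the picture.

View pics/v9.png

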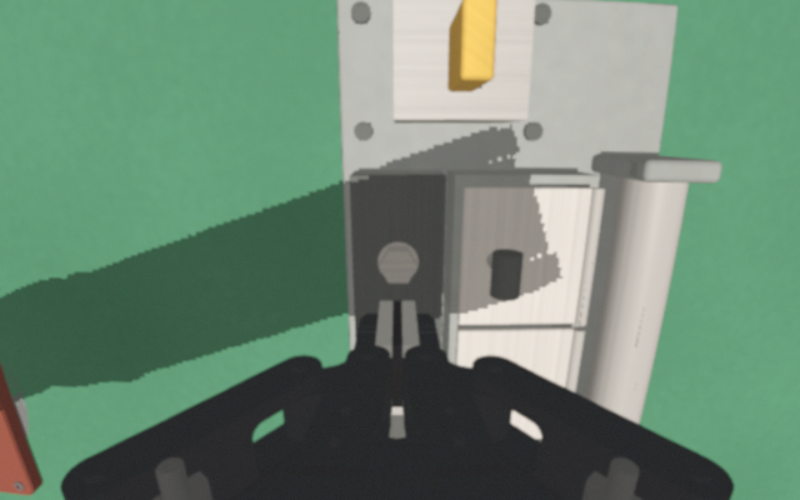

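Run:
```python
from h import *
print(ctrl.state())
```

```text
{'time': 15.9, 'qpos': array([-1.11390426,  0.05128135,  0.76216687,  2.02872427, -0.04057248,
        1.07661194, -0.32411342]), 'joint_velocities': array([ 0.00118027,  0.01306612, -0.00115995,  0.00875562,  0.00104545,
        0.00207937, -0.000947  ]), 'effort': array([ 2.44846498e-02, -2.92966175e+01,  1.53686833e+00, -3.74596238e+01,
        5.18134504e-02,  2.18195433e-03, -1.99727603e-02]), 'ee_pos': array([0.45654913, 0.1363426 , 0.09937452]), 'eef_rot': array([-2.50388055e-04,  7.03913854e-01,  7.10285293e-01, -1.63741047e-04]), 'wrist_force': array([-0.77650137,  0.24064332, -0.17551447]), 'ft_torque': array([-0.02712879, -0.00572496, -0.00312155]), 'grip_width': 0.004135116010343222}
```

Run:
```python
from h import *
c=load("tap"); V=lambda uv:(uv*1.25).round(0).tolist()
for z in(.063,.056): 
    P=at_z(c,np.array([(398,262),(378,262),(418,262),(398,241),(398,283)])/1.25,z); print(z,P.round(4).tolist())
print("TCP proj",V(proj(c,[[.4565,.1363,.0994],[.4565,.1473,.0994],[.457,.1363,.063],[.457,.1363,.056]])))
im=cv2.imread("pics/tap_raw.png"); im0=cv2.imread("pics/rel_raw.png"); cr=load("rel")
print("bolt1 in rel", at_z(cr,np.array([[238,413],[238,400]])/2.+[169.75,79.75],.063).round(4))
cv2.imwrite("pics/v10.png",cv2.resize(im[180:270,270:370],None,fx=6,fy=6,interpolation=cv2.INTER_CUBIC))
```

```text
0.063 [[0.4591, 0.1392, 0.063], [0.4479, 0.1391, 0.063], [0.4704, 0.1393, 0.063], [0.459, 0.1514, 0.063], [0.4592, 0.1266, 0.063]]
0.056 [[0.4592, 0.137, 0.056], [0.4475, 0.1368, 0.056], [0.4708, 0.1371, 0.056], [0.459, 0.1496, 0.056], [0.4593, 0.1239, 0.056]]
TCP proj [[393.0, 291.0], [393.0, 269.0], [394.0, 267.0], [394.0, 263.0]]
bolt1 in rel [[0.4615 0.1447 0.063 ]
 [0.4617 0.1521 0.063 ]]
```

View pics/v10.png

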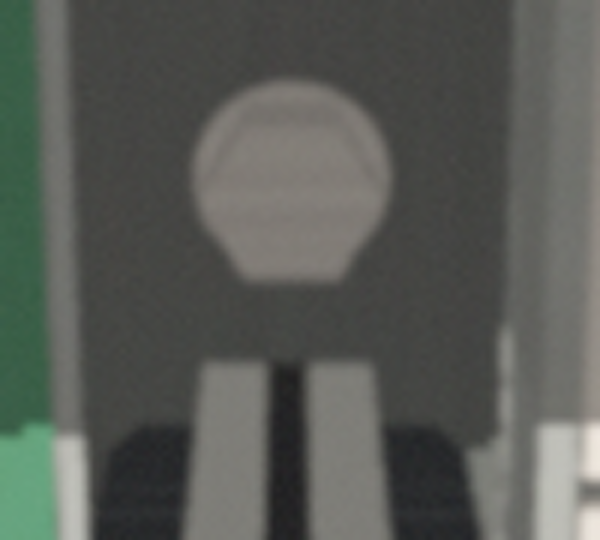

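The picture is not conclusive about the head, and the bolt is at (0.459, 0.138). I'll probe deeper with the contact guard on all three bolts and compare the heights at which each stops.

Run:
```python
from h import *
o=q(np.radians(90.5))
for i,b in enumerate([(.4585,.137),(.4592,.047),(.460,-.043)]):
    ctrl.move_pose([*b,.09],o)
    r=ctrl.servo_line([*b,.034],o,vel=.035,contact_N=8); s=ctrl.state(); print(i+1,r,s["ee_pos"].round(4),s["wrist_force"].round(1),s["time"])
    ctrl.servo_line([*b,.09],o,vel=.15)
    if i==0: snap("wrist","tap1b")
```

```text
1 False [0.4586 0.1371 0.0342] [ 0.   0.3 -0.2] 17.9
2 False [0.4593 0.047  0.0342] [-0.6 -0.6  0.1] 20.675
3 False [ 0.4601 -0.043   0.0342] [0.5 0.3 0.3] 23.4
```

Run:
```python
from h import *
c=load("held"); 
for dz in(0,.01,.02,.03,.04): print("held",dz,[((proj(c,[[.4905,.245+w,.1999+dz]])-[169.75,79.75])*2).round(0)[0].tolist() for w in(.011,.005,0)])
c=load("tap")
for dz in(0,.01,.02,.03,.04): print("tap",dz,[(proj(c,[[.4565,.1363+w,.0994+dz]])*1.25).round(0)[0].tolist() for w in(.011,.005,0)])
im=cv2.imread("pics/tap_raw.png").mean(2).astype(int)
print("col318 rows 195-250",im[195:250,318].tolist()); print("col 312",im[195:250,310].tolist())
b=cv2.imread("pics/tap1b_raw.png"); a=cv2.imread("pics/tap_raw.png")
v=np.vstack([cv2.resize(np.clip(x[190:260,260:380].astype(float)*2.2,0,255).astype(np.uint8),None,fx=4.2,fy=4.2,interpolation=cv2.INTER_CUBIC) for x in(a,b)])
cv2.imwrite("pics/v11.png",v)
s=ctrl.state(); print(s["ee_pos"],s["grip_width"],s["time"])
```

```text
held 0 [[290.0, 271.0], [290.0, 290.0], [290.0, 306.0]]
held 0.01 [[290.0, 282.0], [290.0, 302.0], [290.0, 319.0]]
held 0.02 [[290.0, 295.0], [290.0, 316.0], [290.0, 334.0]]
held 0.03 [[289.0, 310.0], [289.0, 332.0], [289.0, 350.0]]
held 0.04 [[289.0, 326.0], [289.0, 350.0], [289.0, 369.0]]
tap 0 [[393.0, 269.0], [393.0, 281.0], [393.0, 291.0]]
tap 0.01 [[393.0, 276.0], [392.0, 289.0], [392.0, 299.0]]
tap 0.02 [[392.0, 284.0], [392.0, 298.0], [392.0, 308.0]]
tap 0.03 [[392.0, 294.0], [392.0, 307.0], [392.0, 319.0]]
tap 0.04 [[392.0, 304.0], [392.0, 318.0], [392.0, 330.0]]
col318 rows 195-250 [123, 121, 116, 113, 112, 117, 121, 123, 126, 126, 126, 126, 124, 123, 123, 122, 125, 126, 126, 124, 123, 120, 123, 123, 124, 123, 123, 124, 124, 124, 118, 101, 82, 71, 70, 70, 69, 70, 69, 69, 68, 71, 70, 68, 68, 56, 44, 36, 33, 39, 36, 35, 33, 37, 36]
col 312 [95, 110, 118, 117, 114, 114, 118, 120, 123, 125, 126, 127, 125, 123, 122, 122, 125, 126, 126, 126, 123, 122, 123, 124, 125, 124, 123, 125, 122, 116, 104, 88, 74, 69, 68, 68, 67, 69, 67, 67, 65, 68, 67, 69, 74, 97, 115, 123, 123, 124, 124, 124, 124, 124, 123]
[ 0.45991033 -0.04249444  0.08965884] 0.0005478798023195152 23.925
```

View pics/v11.png

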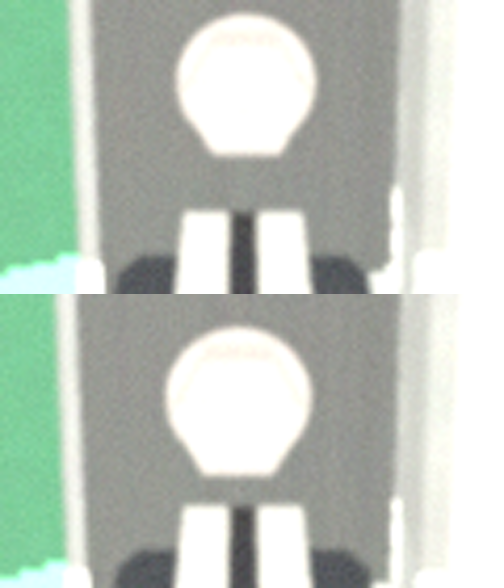

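Both images put the real fingertips well behind the nominal TCP (bar ends at v=322 and v=300 agree on 10–35 mm), so none of the taps reached a bolt. I'll probe deeper under guard to find the real tip height.

Run:
```python
from h import *
o=q(np.radians(90.5)); b=(.460,-.043)
ctrl.servo_line([*b,.040],o,vel=.2,contact_N=8)
r=ctrl.servo_line([*b,.014],o,vel=.03,contact_N=8); s=ctrl.state(); print(r,s["ee_pos"].round(4),s["wrist_force"].round(1),s["time"])
```

```text
True [ 0.46   -0.0423  0.023 ] [-4.2  1.  12.9] 24.7833
```

Run:
```python
from h import *
o=q(np.radians(90.5))
ctrl.servo_line([.46,-.043,.045],o,vel=.15)
snap("wrist","tap3")
for i,b in((2,(.4592,.047)),(1,(.4585,.137))):
    ctrl.servo_line([*b,.045],o,vel=.2,contact_N=10); ctrl.servo_line([*b,.036],o,vel=.1,contact_N=8)
    r=ctrl.servo_line([*b,.010],o,vel=.03,contact_N=8); s=ctrl.state(); print(i,r,s["ee_pos"].round(4),s["wrist_force"].round(1),s["time"])
    ctrl.servo_line([*b,.045],o,vel=.15)
    snap("wrist",f"tap{i}")
```

```text
2 True [0.4596 0.0471 0.0297] [-2.5  0.3  8.1] 26.4
1 True [0.459  0.1372 0.0296] [-3.6 -1.2 11.7] 27.9833
```

Bolts 1 and 2 stop at 0.0297 and bolt 3 at 0.0230, which is 6.7 mm lower, so bolt 3 is the loose one. The real tips lie about 33 mm behind the nominal TCP. Next: measure the handle height for cover 3 and take a view from above it.

Run:
```python
from h import *
th=np.radians(.6); R=np.array([[np.cos(th),-np.sin(th)],[np.sin(th),np.cos(th)]])
O=np.array([.458,.0463])+R@[.033,0]; H=R@[.025,-.090]+O; print("handle3",H)
# where am I; go above with tool y along machine y
for a in(180.6,.6):
    j=ctrl.ik([H[0],H[1],.1],q(np.radians(a))); print(a,None if j is None else j.round(2))
p=ctrl.state()["ee_pos"]; ctrl.servo_line([p[0],p[1],.10],vel=.2)
a=180.6 if ctrl.ik([H[0],H[1],.1],q(np.radians(180.6))) is not None else .6
ctrl.move_pose([*H,.10],q(np.radians(a))); ctrl.grip(.6)
im=snap("wrist","cov"); s=ctrl.state(); print(s["ee_pos"],s["qpos"].round(2),s["time"],s["grip_width"])
v=cv2.resize(im,(800,500)); c=load("cov")
for z in(.06,.07,.08,.09): 
    for d in(-12,12):
        P=np.array([*(R@[0,d/1000]+H),z]); u=proj(c,[P])[0]*1.25; print(z,d,u.round(0)); cv2.circle(v,tuple(int(k) for k in u),2,(0,0,255),-1)
cv2.imwrite("pics/v12.png",v)
# triangulate handle z: mach & tap views, bar ends
for n,uv in(("mach",[(433,380),(433,413),(436,304),(436,337),(437,222),(437,247)]),("tap",[(506,250),(506,299)])):
    for z in(.07,.08,.09): print(n,z,at_z(load(n),np.array(uv)/1.25,z)[:,:2].round(4).tolist())
```

```text
handle3 [ 0.51693928 -0.0430877 ]
180.6 [-0.73  0.17  0.81  1.94 -0.14  1.09  1.72]
0.6 [-1.02  0.27  1.17  1.94 -0.28  1.11 -1.29]
[ 0.51694648 -0.043086    0.10002046] [-0.82  0.19  0.91  1.94 -0.17  1.09  1.75] 31.1 0.6005181056135138
0.06 -12 [376. 262.]
0.06 12 [418. 262.]
0.07 -12 [375. 268.]
0.07 12 [419. 268.]
0.08 -12 [374. 274.]
0.08 12 [420. 274.]
0.09 -12 [373. 281.]
0.09 12 [421. 281.]
mach 0.07 [[0.5191, -0.0207], [0.5205, -0.0622], [0.5194, 0.0653], [0.5206, 0.0294], [0.5178, 0.1467], [0.5185, 0.1229]]
mach 0.08 [[0.5181, -0.0139], [0.5194, -0.0542], [0.5183, 0.0697], [0.5194, 0.0348], [0.5167, 0.1488], [0.5175, 0.1257]]
mach 0.09 [[0.517, -0.0071], [0.5183, -0.0462], [0.5172, 0.0741], [0.5183, 0.0402], [0.5157, 0.1509], [0.5164, 0.1285]]
tap 0.07 [[0.5176, 0.1488], [0.5201, 0.1201]]
tap 0.08 [[0.5147, 0.1516], [0.5171, 0.1243]]
tap 0.09 [[0.5118, 0.1545], [0.5141, 0.1286]]
```

View pics/v12.png

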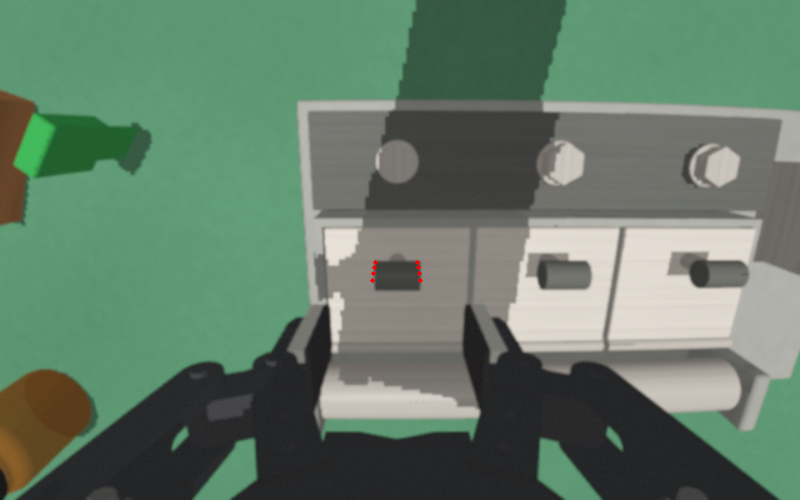

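The bar is at view (375–421, 261–290). It fits handle 3's predicted position at z ≈ 0.08, and bolt 3 shows as a sunken disc while bolts 1 and 2 still stand proud. Pinching the bar ends and lifting along the arc.

Run:
```python
from h import *
a=np.radians(180.6); H=np.array([.51694,-.04309])
print(ctrl.servo_line([*H,.032],q(a),vel=.08,contact_N=6)); s=ctrl.state(); print(s["ee_pos"],s["wrist_force"].round(1))
ctrl.grip(0); s=ctrl.state(); print("w",s["grip_width"],s["wrist_force"].round(1),s["time"])
p=s["ee_pos"]; r=np.hypot(.058,.030); f0=np.arctan2(.030,.058)
def arc(th): return [p[0]+r*(np.cos(f0)-np.cos(f0+th)),p[1],p[2]+r*(np.sin(f0+th)-np.sin(f0))]
for th in(.1,.2): 
    ctrl.servo_line(arc(th),q(a),vel=.06); s=ctrl.state(); print(th,s["ee_pos"].round(4),s["wrist_force"].round(1),s["grip_width"],s["time"])
im=snap("wrist","lift"); snap("scene","lift_s")
```

```text
False
[ 0.51733723 -0.0432034   0.03240312] [0.1 0.6 0.1]
w 0.2624416413154426 [-1.2  0.5  6.2] 32.4583
0.1 [ 0.5205 -0.043   0.0382] [ 2.2  0.1 -6.6] 0.2609779674592585 32.725
0.2 [ 0.5245 -0.043   0.0436] [ 1.1 -0.  -8.3] 0.2635706889259179 32.9833
```

Run:
```python
from h import *
a=np.radians(180.6); p=np.array([.51734,-.0432,.0324]); r=np.hypot(.058,.030); f0=np.arctan2(.030,.058)
ctrl.dwell(.1); print("rest",ctrl.state()["wrist_force"].round(1))
for th in(.3,.4,.5,.6,.7,.8):
    ctrl.servo_line([p[0]+r*(np.cos(f0)-np.cos(f0+th)),p[1],p[2]+r*(np.sin(f0+th)-np.sin(f0))],q(a),vel=.06)
    s=ctrl.state(); print(th,s["ee_pos"].round(4),s["wrist_force"].round(1),round(s["grip_width"],3),s["time"])
    if np.linalg.norm(s["wrist_force"])>25: break
ctrl.dwell(.2); s=ctrl.state(); print("hold",s["ee_pos"].round(4),s["wrist_force"].round(1),round(s["grip_width"],3))
snap("wrist","fin"); snap("scene","fin_s"); snap("top","fin_t")
# numeric check: predicted bar/plate corners in the scene picture; change image vs start
O=np.array([.491,.0466]); th0=np.radians(.6); R=np.array([[np.cos(th0),-np.sin(th0)],[np.sin(th0),np.cos(th0)]])
c=load("fin_s"); A=cv2.imread("pics/scene0_raw.png").astype(int); B=cv2.imread("pics/fin_s_raw.png").astype(int)
for k,y in((1,.09),(2,0),(3,-.09)):
    for ang in(0,.8):
        P=[]
        for l,yy in((.01,-.03),(.068,-.03),(.068,.03),(.01,.03)):
            xy=R@[.083-l*np.cos(ang),y+yy]+O; P.append([*xy,.052+l*np.sin(ang)])
        u=proj(c,P); m=np.zeros(A.shape[:2],np.uint8); cv2.fillConvexPoly(m,u.round().astype(np.int32),1)
        print(k,ang,u.mean(0).round(0),"start",A[m>0].mean(0).round(0),"now",B[m>0].mean(0).round(0))
c=load("fin"); W=cv2.imread("pics/fin_raw.png")
for ang in(0,.8): 
    P=[[*(R@[.083-.07*np.cos(ang),-.09+yy]+O),.052+.07*np.sin(ang)] for yy in(-.043,.043)]; print("wrist front edge",ang,proj(c,P).round(0).tolist())
# white plate extent (bright, unsaturated) column profile in wrist view
g=W.min(2); print([(v,int(g[v,318])) for v in range(110,300,6)])
```

```text
rest [ 1.9  0.3 -7.4]
0.3 [ 0.5286 -0.0429  0.0482] [-0.6  1.3 -8. ] 0.258 33.4417
0.4 [ 0.5338 -0.0428  0.0528] [-0.6  3.1 -7.2] 0.26 33.7
0.5 [ 0.539  -0.0428  0.0566] [-1.4  5.3 -7.9] 0.262 33.9583
0.6 [ 0.5442 -0.0428  0.0598] [-2.1  6.6 -8.8] 0.258 34.2167
0.7 [ 0.5502 -0.0427  0.0625] [-1.9  6.2 -8.3] 0.257 34.475
0.8 [ 0.556  -0.0426  0.0646] [-2.5  6.7 -7.8] 0.258 34.7333
hold [ 0.5559 -0.0426  0.0646] [-3.4  6.1 -9. ] 0.259
1 0 [370. 206.] start [196. 209. 213.] now [198. 210. 214.]
1 0.8 [372. 203.] start [169. 180. 182.] now [170. 181. 183.]
2 0 [341. 210.] start [196. 210. 213.] now [164. 175. 178.]
2 0.8 [343. 206.] start [170. 182. 183.] now [147. 158. 159.]
3 0 [312. 214.] start [194. 207. 211.] now [120. 129. 130.]
3 0.8 [313. 210.] start [167. 178. 180.] now [109. 118. 117.]
wrist front edge 0 [[244.0, 142.0], [390.0, 142.0]]
wrist front edge 0.8 [[223.0, 199.0], [412.0, 199.0]]
[(110, 100), (116, 102), (122, 96), (128, 104), (134, 105), (140, 104), (146, 101), (152, 104), (158, 102), (164, 99), (170, 101), (176, 105), (182, 127), (188, 119), (194, 122), (200, 120), (206, 108), (212, 109), (218, 108), (224, 110), (230, 107), (236, 87), (242, 59), (248, 61), (254, 67), (260, 61), (266, 61), (272, 99), (278, 106), (284, 106), (290, 112), (296, 119)]
```

Run:
```python
from h import *
O=np.array([.491,.0466]); th0=np.radians(.6); R=np.array([[np.cos(th0),-np.sin(th0)],[np.sin(th0),np.cos(th0)]])
c=load("fin"); g=cv2.imread("pics/fin_raw.png").min(2).astype(int)
print("bar pred (held at TCP+.048)",proj(c,[[.556,-.0546,.1126],[.556,-.0306,.1126]]).round(0).tolist())
for ang in(0,.4,.6,.8,1.): print(ang,"front edge",proj(c,[[*(R@[.083-.078*np.cos(ang),-.09+y]+O),.052+.078*np.sin(ang)] for y in(-.043,.043)]).round(0).tolist(),
  "bar",proj(c,[[*(R@[.083-.0653*np.cos(.477+ang),-.09+y]+O),.05+.0653*np.sin(.477+ang)] for y in(-.012,.012)]).round(0).tolist())
for v in(130,160,182,190,200,215,230): print(v,[int(x) for x in g[v,200:440:5]])
print("col",[int(x) for x in g[165:280:2,318]])
cv2.imwrite("pics/v13.png",cv2.imread("pics/fin_raw.png"))
```

```text
bar pred (held at TCP+.048) [[291.0, 269.0], [344.0, 270.0]]
0 front edge [[244.0, 128.0], [391.0, 128.0]] bar [[294.0, 170.0], [341.0, 170.0]]
0.4 front edge [[231.0, 144.0], [404.0, 144.0]] bar [[291.0, 213.0], [343.0, 213.0]]
0.6 front edge [[224.0, 163.0], [411.0, 163.0]] bar [[291.0, 240.0], [344.0, 240.0]]
0.8 front edge [[218.0, 191.0], [416.0, 191.0]] bar [[290.0, 270.0], [344.0, 270.0]]
1.0 front edge [[213.0, 225.0], [421.0, 225.0]] bar [[291.0, 297.0], [344.0, 298.0]]
130 [99, 98, 98, 97, 97, 99, 167, 173, 180, 175, 174, 174, 178, 176, 177, 179, 177, 173, 172, 171, 170, 171, 170, 103, 103, 102, 102, 103, 105, 103, 104, 104, 102, 101, 102, 104, 100, 101, 101, 101, 102, 103, 105, 105, 101, 102, 101, 100]
160 [98, 96, 99, 96, 96, 94, 122, 171, 174, 140, 85, 93, 176, 177, 176, 176, 177, 176, 177, 177, 162, 101, 101, 101, 102, 99, 103, 101, 99, 102, 102, 100, 101, 102, 100, 94, 86, 100, 101, 119, 130, 131, 130, 131, 131, 131, 131, 129]
182 [95, 97, 93, 94, 98, 137, 206, 206, 206, 206, 206, 205, 205, 206, 206, 205, 160, 128, 127, 126, 127, 127, 127, 127, 126, 127, 127, 128, 128,
[... 625 characters left out ...]
 186, 186, 185, 185, 131, 122, 121, 120, 121, 121, 121, 104, 107, 107, 107, 120, 120, 122, 121, 122, 121, 121, 120, 122, 121, 121, 121, 122, 120, 128, 126, 127, 128, 127, 126, 126, 125]
230 [95, 97, 97, 96, 97, 98, 97, 119, 171, 117, 121, 121, 120, 120, 120, 121, 122, 121, 121, 120, 121, 120, 104, 106, 110, 110, 119, 120, 119, 120, 120, 119, 118, 120, 120, 120, 120, 122, 121, 128, 128, 130, 128, 128, 130, 130, 129, 129]
col [101, 101, 100, 101, 102, 102, 114, 124, 126, 126, 122, 121, 119, 120, 120, 122, 122, 121, 115, 109, 107, 108, 108, 110, 109, 107, 109, 108, 108, 108, 109, 110, 107, 109, 107, 103, 69, 57, 55, 61, 59, 58, 61, 62, 64, 65, 63, 62, 63, 62, 60, 59, 60, 94, 103, 103, 105, 107]
```

Front edge at v≈178 and bar centre at v≈253 both give a cover angle of about 0.70 rad. Last checks are numeric, since the picture limit is reached: covers 1 and 2 shut, and the gauge.

Run:
```python
from h import *
O=np.array([.491,.0466]); th0=np.radians(.6); R=np.array([[np.cos(th0),-np.sin(th0)],[np.sin(th0),np.cos(th0)]])
c=load("fin"); g=cv2.imread("pics/fin_raw.png").min(2).astype(int)
for y in(.02,.09):
    u=[proj(c,[[*(R@[.083-.078*np.cos(t),y]+O),.052+.078*np.sin(t)]])[0].round(0).tolist() for t in(0,.1,.3)]; print(y,u)
    x=int(u[0][0]); 
    if 0<=x<640: print([(v,int(g[v,x])) for v in range(110,190,3)])
im=cv2.imread("pics/fin_t_raw.png"); h=cv2.cvtColor(im,cv2.COLOR_BGR2HSV); m=cv2.inRange(h,(12,110,90),(32,255,255))
v,u=np.nonzero(m[190:225,232:262]); print("brass px",len(u)); 
if len(u): print("gauge top at",at_z(load("fin_t"),[[u.mean()+232,v.mean()+190]],.10).round(4))
s=ctrl.state(); print(s["ee_pos"].round(4),s["wrist_force"].round(1),s["time"])
```

```text
0.02 [[502.0, 129.0], [510.0, 131.0], [525.0, 139.0]]
[(110, 109), (113, 110), (116, 94), (119, 119), (122, 137), (125, 167), (128, 171), (131, 161), (134, 203), (137, 211), (140, 210), (143, 208), (146, 208), (149, 211), (152, 210), (155, 209), (158, 184), (161, 79), (164, 95), (167, 104), (170, 108), (173, 109), (176, 108), (179, 107), (182, 103), (185, 93), (188, 160)]
0.09 [[608.0, 132.0], [619.0, 134.0], [641.0, 142.0]]
[(110, 104), (113, 106), (116, 106), (119, 90), (122, 138), (125, 134), (128, 169), (131, 172), (134, 164), (137, 206), (140, 210), (143, 207), (146, 207), (149, 208), (152, 209), (155, 209), (158, 160), (161, 104), (164, 83), (167, 52), (170, 55), (173, 51), (176, 50), (179, 53), (182, 54), (185, 145), (188, 207)]
brass px 60
gauge top at [[0.4875 0.2443 0.1   ]]
[ 0.5559 -0.0427  0.0646] [-2.   5.2 -9.3] 35.0833
```

```bash
python3 -c "
from h import *
ctrl.job_done(); s=ctrl.state(); print(s['time'],s['ee_pos'].round(4),s['grip_width'])"
```

```text
the job is handed in; nothing more can be done
the job is handed in; nothing more can be done
```

I put the gauge in the gap and let go of it, found bolt 3 (right, -y) to be the loose one, and handed in at about 35 s while holding cover 3 open. No verdict was reported.

**Gauge:** it went in on the first try. The line stopped at the shoulder height with 6 N, and the gauge then stood upright and free of the fingers. The last top-camera reading put it about 3 mm from the gap centre, which is within that camera's accuracy.

**Bolts:** my first round of taps touched nothing, because the real fingertips sit about 33 mm behind the stated TCP. I re-tapped deeper with a force guard, which tripped at about 8–13 N. Bolts 1 and 2 stopped at the same height, and bolt 3 stopped 6.7 mm lower. A later wrist picture also showed bolt 3 sunk.

**Covers:** I pinched the handle of cover 3 and raised it along the hinge arc. I commanded 0.8 rad, but the wrist image gives about 0.7 rad (roughly 40 degrees), still above the 0.55 limit. The front edges of covers 1 and 2 lie where shut covers should be.

**Less certain:**
- The wrist force while holding was 9–11 N, more than the light cover explains, so the arc was slightly off.
- The gauge was probably gripped only near the top of its handle because of the same fingertip offset; it still seated fully.
- I had used all 12 picture views by the end, so the final checks were made on pixel values, not by eye.
- I did not measure the jar, hammer and awl at the end, but the arm felt no unexpected contact.

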